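# Pin the tow bar into a shop trolley's receiver

## Task

Push the trolley's red-lugged tow bar fully home in its grey receiver so that the cross hole comes out at the other side, then take the red-handled hitch pin from its wooden stand and push it down through the cross hole until its collar sits on the bar, with its loop on the side of the bar's free end. Then swing the sprung brass loop down over the bar's end until it snaps shut, let go, and leave the glue bottle and the jar standing where they are.

Things in the scene. Friction and masses are not known exactly. Their poses are not given: they have to be found in the camera images.
- towbar (a joint): how far the tow bar has been slid through the receiver, m: 0 pulled back, 0.05 fully home against its stop (red flange on the receiver). It slides along the trolley's +x with about 3 N of friction and stays where it is left. It starts between 0 and 0.02
- trolley: fixed plywood trolley floor (290 x 120 x 18 mm) with a grey steel receiver on it (70 long, 56 wide, top 104 mm above the bench). Origin on the bench, straight below where the cross hole is once the bar is home. Its x axis runs along the tow bar toward the bar's free end (level), z up. The receiver covers x = -88 to -18 mm
- lug (a point): grip point on the tow bar's red lug: an upright plate 12 mm thick (across the trolley's y), 56 mm long (along x), with an eye; this point is on its middle plane, 120 mm above the bench and 20 mm below the lug's top edge. It rides with the bar, 122 mm behind the cross hole. Same axes as the trolley
- hole (a point): centre of the upper mouth of the upright cross hole (16.5 mm wide, through) in the 32 mm square steel tow bar, on the bar's top face, 92 mm above the bench; the bar's underside is 60 mm above the bench and its free end is 25 mm beyond the hole along +x. Rides with the bar, hidden inside the receiver at first. Same axes as the trolley
- stand: fixed wooden block 60 x 60 x 65 mm with an upright hole in which the hitch pin stands. Origin at the centre of its underside
- pin_grip (a point): centre of the hitch pin's red handle: a block 30 mm (pin x) by 18 mm (pin y) by 50 mm tall (z up to its top end), corners rounded. The pin's axes: z up along the shank, x toward the side on which its loop stands open. 41 mm above the collar's underside. The pin weighs 0.2 kg (varies by a quarter)
- pin_collar (a point): centre of the underside of the pin's 28 mm collar (16 mm high, just below the handle). Below it the shank, 14 mm in diameter, reaches 55 mm down, its last 9 mm tapered to 6 mm. This point must come onto hole. Same axes as the handle
- loop (a joint): angle of the sprung loop on the pin, rad: 0 open (sticking out to the pin's +x, 10 degrees above level), 1.75 shut (parallel to the shank, its bar just below the shank's tip). An over-centre spring holds it at either end: it has to be pushed (about 3 N at its bar) past 0.88, from where it snaps shut by itself
- loop_bar (a point): middle of the loop's end bar. The loop is 6 mm brass wire, a U 52 mm wide between wire centres, its hinge axis along the pin's y through the pin axis 10 mm above the collar's underside; the bar lies 70 mm from the hinge, so it goes round the bar's end with 20 mm to spare
- glue: bystander: yellow glue bottle, 56 mm wide, 150 mm tall; origin under its centre
- jar: bystander: glass jar, 64 mm wide, 90 mm tall; origin under its centre
Not all that is in view belongs to the job. What is shaped like the part that bears pin_grip but turquoise is not meant.

How it is judged:
By the outcome, as a careful person would: the job done as asked, in the order asked, and still so for the second after the job is handed in, with the robot touching nothing.
It also fails if it takes over 70 s, if anything falls off the work surface, if the arm or the gripper's body presses on something with over 40 N, if the wrist force passes 120 N, or if a joint passes its speed limit or range.

## Robot

A 6-joint arm with a two-finger parallel gripper is mounted at the origin on the work surface. World frame = base frame: x ahead of the robot, y to its left, z up, the work surface at z = 0. Lengths are in mm, angles in rad, forces in N, time in s.
With the tool pointing down it reaches from about 275 to 750 mm from the base axis. Payload 10.2 kg.
Tool frame: the origin (TCP) lies midway between the tips of the shut fingers; the grasp point (between the pads) lies 19 mm behind it (ctrl.tcp_to_grasp is the z of the grasp point in the tool frame, in mm); z points along the fingers, y is the direction in which the jaws open and shut (so a half turn about z gives the same grasp; the last joint's range is limited). The gripper opens to 85 mm and grips with 20 to 120 N. Pads are 22 mm wide; open, the fingers measure 114 mm over their backs; the gripper's body (76 mm by 85 mm) begins 54 mm behind the grasp point. The pads swing forward as they close: fully open they stand 13 mm farther back than shut.
Start: joints at [0.923, 0.313, 1.498, -0, 1.331, -0.223], TCP at [216.386, 478.339, 231.294] pointing down, gripper open.
Joint ranges: [-2.94, 2.94], [-0.97, 2.17], [0.19, 2.56], [-1.23, 4.37], [0.02, 3.11], [-2.88, 2.88]. Speed limits (rad/s): [2.39, 2.39, 3.01, 3.14, 3.14, 3.14].

## Interface

Orientations are given as a unit quaternion [w, x, y, z].
In Python, from rig import sensors, capture, order, ctrl gives the robot as it stands. The module is installed in compiled form; this text tells all that it offers.
- The arm moves only by the tool play_rows, never from a script. Its argument "deltas" is a list of rows, each a list of 7 numbers: the shift along the world's x, y, z in units of 40 mm (1.0 is 40 mm), then the turn, a rotation vector about the world's x, y, z in units of 6 degrees (1.0 is 6 degrees), then the opening, from -1 (shut) to 1 (fully open). A call has 1 to 8 rows; each row shifts and turns the commanded pose from where the row before left it; what a row does not reach is not made up. A row lasts 1/12 s, in which the tool goes at most 41.7 mm and 7.16 degrees, less where a joint would pass 70% of its speed; a pose out of reach is approached as far as the arm can. A call is refused whole if a number of a shift passes 1 or a number of a turn 1, either way. A call with a gripper value outside its range is refused whole. The fingers move at their own pace and stop on an object; "squeeze" is the grip in N (left out, the last holds). Time passes only in rows, so rows that do not move let the fingers close. It gives the time, the measured TCP pose, the force and the opening at its end, in the units of the state.
- sensors.sense(): the state, without advancing time (a new reading comes with each control period).
- capture(name): name is "scene" or "top" or "wrist"; returns a dict with "pixels" (384x512x3 uint8, red, green, blue), "z_map" (384x512 float32, mm along the optical axis (not along the pixel's ray), 0 where there is no reading), "fx", "fy", "cx", "cy" (pixels), "k1" (the pictures are not rectified: a ray, as slopes to the right and down, at radius r is drawn at 1 + k1 r^2 times it, then the intrinsics apply), "eye" and "rotation" of the camera in the world; the wrist camera has in their place "tool_from_camera" (4x4, takes a point from camera to tool coordinates, whose origin is the TCP and whose axes are the flange's). Camera axes: x right, y down, z forward; pixel columns grow to the right and rows downward; lengths in mm; the calibration is good to about 2 mm. A picture is of the moment at which its call begins: read the wrist's pose just before it.
- order.finish_job(): hands the job in, once; it reports no verdict.
The state is a dict: "time_s": time; "joints": joint angles; "dq": joint speeds; "tau": joint torques, N m; "eef_pos": TCP position; "ee_rot": TCP orientation; "force": force on the tool from outside, world axes, zero at the start; "wrist_torque": the same for the moment, N m; "grip_width": opening from 0.0 (shut) to 1.0 (fully open).
Only numpy, scipy, OpenCV 4.12 (cv2) and the standard library are available. Lean on these libraries where they do the work, as an engineer would, in place of code of your own. Each camera call takes 0.05 s, during which the arm holds its last target. There are 200 camera calls.

## Working session

There is one attempt and no reset: what is moved stays moved. The work goes in short steps, Python scripts to look and compute and a tool call to move; the robot and the scene stay as the last step left them, time stands still between calls to the robot, and variables do not carry over. Pictures are saved under pics/ and viewed, about 8 in all and at most 12, crops included, and the job is handed in when it is done.

Besides the shell and the picture viewer there is one more tool, called after ">>>" as name(argument=value, ...), one argument or row to a line, values as JSON. play_rows: Moves the arm, as the interface text tells. Its arguments: {"type":"object","properties":{"deltas":{"type":"array","items":{"type":"array","items":{"type":"number"}}},"squeeze":{"type":"number"}},"required":["deltas"]}

```bash
mkdir -p pics
cat > h.py <<'E'
import numpy as np, cv2
from rig import sensors, capture, order, ctrl
from scipy.spatial.transform import Rotation as R
def pose():
    s=sensors.sense(); q=s["ee_rot"]; return np.array(s["eef_pos"]),R.from_quat([q[1],q[2],q[3],q[0]]).as_matrix(),s
def cap(name,save=None):
    p,Rt,s=pose(); c=capture(name)
    if name=="wrist":
        T=np.array(c["tool_from_camera"]); c["rotation"]=Rt@T[:3,:3]; c["eye"]=p+Rt@T[:3,3]
    c["rotation"]=np.array(c["rotation"]); c["eye"]=np.array(c["eye"])
    if save: cv2.imwrite("pics/"+save+".png",c["pixels"][:,:,::-1])
    return c
def slopes(c,uv):
    d=(np.atleast_2d(np.asarray(uv,float))-[c["cx"],c["cy"]])/[c["fx"],c["fy"]]; s=d.copy()
    for _ in range(10): s=d/(1+c["k1"]*(s**2).sum(1,keepdims=True))
    return s
def plane(c,uv,z):
    s=slopes(c,uv); d=np.c_[s,np.ones(len(s))]@c["rotation"].T
    return c["eye"]+d*((z-c["eye"][2])/d[:,2])[:,None]
def cloud(c):
    v,u=np.mgrid[:384,:512]; s=slopes(c,np.c_[u.ravel(),v.ravel()])
    z=c["z_map"].ravel()[:,None].astype(float)
    P=c["eye"]+(np.c_[s,np.ones(len(s))]*z)@c["rotation"].T
    P[z[:,0]==0]=np.nan
    return P.reshape(384,512,3)
def hsv(c): return cv2.cvtColor(c["pixels"],cv2.COLOR_RGB2HSV)
def pix(c,P):
    q=(np.atleast_2d(P)-c["eye"])@c["rotation"]; s=q[:,:2]/q[:,2:]
    return s*(1+c["k1"]*(s**2).sum(1,keepdims=True))*[c["fx"],c["fy"]]+[c["cx"],c["cy"]]
E
python3 - <<'E'
from h import *
a=cap("scene");b=cap("top")
cv2.imwrite("pics/a.png",np.vstack([a["pixels"],b["pixels"]])[:,:,::-1][:, :])
im=np.hstack([a["pixels"],b["pixels"]])[:,:,::-1]
cv2.imwrite("pics/scene.png",a["pixels"][:,:,::-1]);cv2.imwrite("pics/top.png",b["pixels"][:,:,::-1])
for c in(a,b): print(c["eye"],c["rotation"].round(2).tolist(),c["fx"],c["k1"])
print(sensors.sense(),ctrl.tcp_to_grasp)
E
```

```text
[706.55981225 404.82996288 872.67836789] [-0.08, 0.29, 0.92, -0.26] 349.0389725792936 -0.06649948665949393
[ 340.13900714   11.45515747 1153.93410872] [0.04, -0.7, 0.71, -0.03] 355.14711172584566 -0.0592474969388101
{'time_s': 0.1, 'joints': array([ 9.22575749e-01,  3.13377878e-01,  1.49837885e+00,  9.30472286e-06,
        1.33099829e+00, -2.23415365e-01]), 'dq': array([ 0.00088233, -0.00105514, -0.00277354, -0.00092133,  0.00189917,
        0.00122508]), 'tau': array([ 1.51951899e-03, -4.12902546e+01, -2.60144198e+01, -2.92871582e-04,
        3.04243003e-03,  1.22494254e-05]), 'eef_pos': array([216.24535151, 478.13714185, 230.79389828]), 'ee_rot': array([-2.49444396e-04,  2.10810167e-01,  9.77526847e-01, -5.24950649e-04]), 'force': array([ 0.05217747,  0.02034514, -0.27351645]), 'wrist_torque': array([ 0.03178802,  0.02828506, -0.03730881]), 'grip_width': 1.0016099553261304} -18.700000000000003
```

View pics/scene.png

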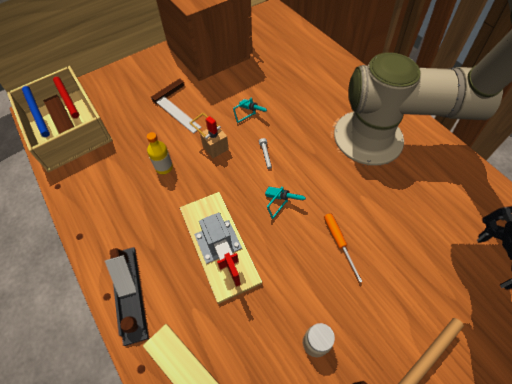

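View pics/top.png

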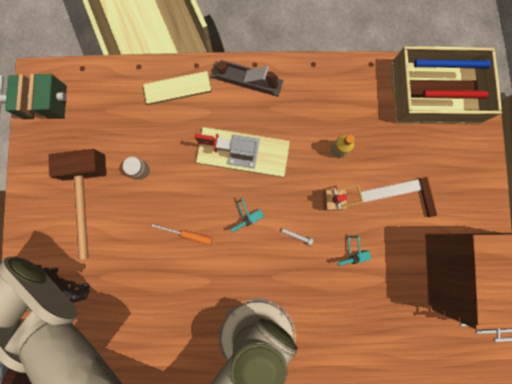

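Scene (first picture): red-lugged bar on the trolley at (228,262), red pin in its stand at (212,130) with the loop towards (197,120), glue (158,155) and jar (319,340). Top (second picture): lug (206,140), receiver (242,150), pin (337,198), loop bar (358,195), glue (343,146) and jar (135,167). 

Candidates for the pin, in the top picture:
- Red-handled pin at (337,198), in the wooden stand: chosen.
- Turquoise pins at (247,215) and (355,252): not meant.
- Red bar in the toolbox at (455,93): not meant.

```bash
sed -i 's|    c\["rotation"\]=np.array(c\["rotation"\]); |    else:\n        q=c["rotation"]; c["rotation"]=R.from_quat([q[1],q[2],q[3],q[0]]).as_matrix()\n    |' h.py
cat > m.py <<'E'
from h import *
def ang(P):
    P=P[:,:2]; m=np.median(P,0); w,v=np.linalg.eigh(np.cov((P-m).T)); return m,np.sqrt(w),np.degrees(np.arctan2(v[1,1],v[0,1]))
def rect(P):
    r=cv2.minAreaRect(P[:,:2].astype(np.float32)); return np.round(r[0],1),np.round(r[1],1),round(r[2],1)
E
python3 - <<'E'
from m import *
W={}
for n in("top","scene"):
    c=cap(n); P=cloud(c); H=hsv(c); 
    print(n,"bench z",np.nanmedian(P[150:250,150:300,2]) )
    red=((H[...,0]<8)|(H[...,0]>172))&(H[...,1]>170)&(H[...,2]>90)
    k,l,st,ce=cv2.connectedComponentsWithStats(red.astype(np.uint8))
    for i in range(1,k):
        if st[i,4]<15: continue
        Q=P[l==i]; Q=Q[~np.isnan(Q[:,0])]
        print("red",ce[i].round(),st[i,4],np.nanmedian(Q,0).round(),"zmax",np.nanpercentile(Q[:,2],95).round())
        T=Q[Q[:,2]>np.nanpercentile(Q[:,2],95)-6]
        print("   top",len(T),T.mean(0).round(1),rect(T))
    # heights: receiver top z~104 , floor 18
    x,y,z=P[...,0],P[...,1],P[...,2]
    reg=(x>400)&(x<620)&(y>-120)&(y<200)
    for zz,nm in((18,"floor"),(104,"recv")):
        mk=reg&(abs(z-zz)<5)&(H[...,1]<90 if zz>50 else H[...,1]>0)
        k,l,st,ce=cv2.connectedComponentsWithStats(mk.astype(np.uint8)); i=1+st[1:,4].argmax()
        print(nm,ce[i].round(),st[i,4],np.median(P[l==i],0).round(1),rect(P[l==i]))
    for nm,(u,v) in dict(glue=(343,146),jar=(135,167)).items() if n=="top" else []:
        w=P[v-14:v+14,u-14:u+14].reshape(-1,3); w=w[w[:,2]>60]; print(nm,np.median(w,0).round(),w.min(0).round(),w.max(0).round())
    c0=pix(c,P[:1,0]*0+[0,0,0]); print("base pix",c0)
s=cap("scene")["pixels"]; t=cap("top")["pixels"]
A=cv2.resize(s[95:175,150:250],(500,400),interpolation=2); B=cv2.resize(t[170:230,315:375],(400,400)[:2],interpolation=2)
cv2.imwrite("pics/crop1.png",cv2.resize(np.hstack([A,B]),(800,356))[:,:,::-1])
E
```

```text
top bench z 1.6643711545439146
red [456.  93.] 481 [ 749. -622.  123.] zmax 126.0
   top 345 [ 749.1 -619.3  123.6] (array([ 749.4, -618.8]), array([ 21.9, 199.1]), 0.1)
red [205. 138.] 107 [610. 149. 137.] zmax 142.0
   top 67 [611.4 154.9 139. ] (array([610.9, 152.8]), array([52.8, 11.8]), 75.4)
red [341. 198.] 60 [ 429. -246.  131.] zmax 134.0
   top 50 [ 430.6 -246.3  131.5] (array([ 430.4, -246.5]), array([14.8, 30.7]), 13.8)
floor [249. 158.] 1517 [570.6 -17.7  19. ] (array([588. ,  43.2]), array([291.8, 108.6]), 81.2)
recv [242. 146.] 402 [590.8  41.1 104.9] (array([591.9,  40.6]), array([69.8, 56. ]), 80.4)
glue [ 591. -265.  105.] [ 570. -300.   60.] [ 625. -244.  154.]
jar [533. 376.  90.] [505. 351.  60.] [565. 408.  98.]
base pix [[257.03663944 337.35126154]]
scene bench z 0.7832880224793826
red [64. 95.] 297 [ 750. -616.  123.] zmax 126.0
   top 234 [ 749.6 -614.8  123.5] (array([ 749.7, -617.3]), array([199.2,  20.8]), 89.7)
red [210. 124.] 110 [ 436. -242.  122.] zmax 133.0
   top 46 [ 431.2 -244.7  130.5] (array([ 431.6, -245.9]), array([16.9, 28.1]), 12.5)
red [230. 263.] 198 [614. 145. 137.] zmax 140.0
   top 137 [614.1 154.4 137.8] (array([613.9, 153.7]), array([55.7, 11.9]), 79.5)
floor [225. 236.] 1688 [568.4  -8.4  18. ] (array([589.1,  41.6]), array([292.2, 110.2]), 80.1)
recv [214. 228.] 589 [593.1  39.4 104. ] (array([593.6,  39. ]), array([71.5, 56. ]), 80.2)
base pix [[368.16421567 136.72494264]]
```

View pics/crop1.png

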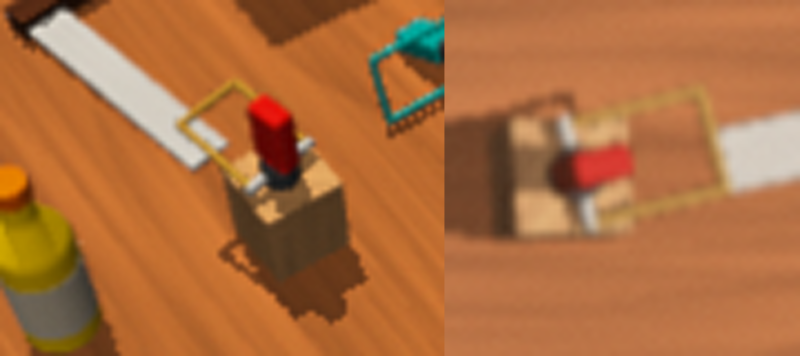

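The close crop confirms the choice: red handle in the stand, brass loop open towards world -y/+x. I have consistent poses for the lug, receiver and pin. Next I go above the lug.

>>> play_rows(
  deltas=[
    [0.7, -0.58, -0.07, 0, 0, -0.9, 1],
    [0.7, -0.58, -0.07, 0, 0, -0.9, 1],
    [0.7, -0.58, -0.07, 0, 0, -0.9, 1],
    [0.7, -0.58, -0.07, 0, 0, -0.9, 1],
    [0.7, -0.58, -0.07, 0, 0, -0.9, 1],
    [0.7, -0.58, -0.07, 0, 0, -0.9, 1],
    [0.7, -0.58, -0.07, 0, 0, -0.9, 1],
    [0.7, -0.58, -0.07, 0, 0, -0.9, 1],
  ],
)

```text
time_s: 0.97
eef_pos: [441.6, 291.3, 208.8]
ee_rot: [0.0, 0.558, 0.83, 0.0]
force: [1.1, 1.0, 0.5]
grip_width: 1.0
```

>>> play_rows(
  deltas=[
    [0.7, -0.58, -0.07, 0, 0, -0.9, 1],
    [0.7, -0.58, -0.07, 0, 0, -0.9, 1],
    [0.7, -0.58, -0.07, 0, 0, -0.9, 1],
    [0.7, -0.58, -0.07, 0, 0, -0.9, 1],
    [0.7, -0.58, -0.07, 0, 0, -0.9, 1],
    [0.7, -0.58, -0.07, 0, 0, -0.9, 1],
    [0, 0, 0, 0, 0, 0, 1],
    [0, 0, 0, 0, 0, 0, 1],
  ],
)

```text
time_s: 1.63
eef_pos: [609.0, 152.2, 191.1]
ee_rot: [-0.0, 0.766, 0.642, -0.001]
force: [-0.1, 0.8, -0.5]
grip_width: 0.997
```

```bash
cat > w.py <<'E'
from m import *
import sys
c=cap("wrist",sys.argv[1]); P=cloud(c); H=hsv(c); p,Rt,s=pose()
print("tcp",p.round(1),"tool y ang",np.degrees(np.arctan2(Rt[1,1],Rt[0,1])).round(1),"z",Rt[:,2].round(3),"t",s["time_s"],"F",np.round(s["force"],1),"g",round(s["grip_width"],3))
red=((H[...,0]<8)|(H[...,0]>172))&(H[...,1]>150)&(H[...,2]>60)
k,l,st,ce=cv2.connectedComponentsWithStats(red.astype(np.uint8))
for i in range(1,k):
    if st[i,4]<80: continue
    Q=P[l==i]; Q=Q[~np.isnan(Q[:,0])]
    if len(Q)<50: continue
    zt=np.percentile(Q[:,2],97); T=Q[Q[:,2]>zt-5]
    print("red",ce[i].round(),st[i,4],"ztop",zt.round(1),"top",rect(T))
z=P[...,2]
for zz,nm in((104,"recv"),(92,"bar")):
    mk=(abs(z-zz)<4)&(H[...,1]<90)
    k,l,st,ce=cv2.connectedComponentsWithStats(mk.astype(np.uint8)); 
    if k>1:
        i=1+st[1:,4].argmax(); print(nm,ce[i].round(),st[i,4],np.median(P[l==i],0).round(1),rect(P[l==i]))
E
python3 w.py w1
```

```text
tcp [608.3 153.4 191.6] tool y ang -9.9 z [-0.001  0.    -1.   ] t 1.6833 F [-0.3  0.2  0.7] g 1.001
red [260. 213.] 2136 ztop 140.2 top (array([613.8, 154.1]), array([56.2, 11.7]), 79.8)
recv [260. 308.] 3298 [595.1  51.4 105.2] (array([595. ,  47.4]), array([56.8, 56.3]), 80.2)
bar [260. 260.] 1483 [602.1  90.8  93.3] (array([603.3,  94.6]), array([43.9, 55.8]), 80.0)
```

View pics/w1.png

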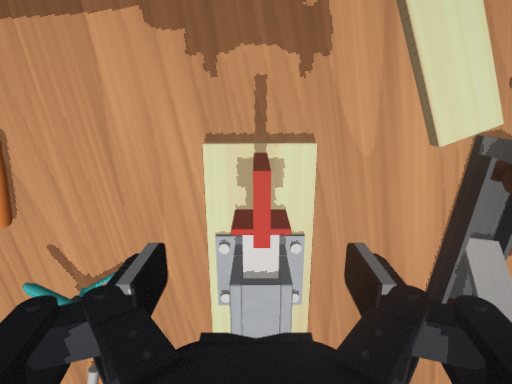

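Lug directly below the camera at (262,205), with its top at z 140 as it should be and its axis at 80° in line with the tool. I descend and grip it.

>>> play_rows(
  deltas=[
    [0.14, 0.02, -0.5, 0, 0, 0, 1],
    [0, 0, -0.5, 0, 0, 0, 1],
    [0, 0, -0.5, 0, 0, 0, 1],
    [0, 0, -0.5, 0, 0, 0, 1],
    [0, 0, -0.26, 0, 0, 0, 1],
    [0, 0, 0, 0, 0, 0, -1],
    [0, 0, 0, 0, 0, 0, -1],
    [0, 0, 0, 0, 0, 0, -1],
  ],
  squeeze=60,
)

```text
time_s: 2.35
eef_pos: [614.5, 154.8, 103.3]
ee_rot: [0.001, 0.765, 0.643, 0.001]
force: [-0.3, 0.0, 0.3]
grip_width: 0.603
```

>>> play_rows(
  deltas=[
    [0, 0, 0, 0, 0, 0, -1],
    [0, 0, 0, 0, 0, 0, -1],
    [0, 0, 0, 0, 0, 0, -1],
    [0, 0, 0, 0, 0, 0, -1],
    [0, 0, 0, 0, 0, 0, -1],
  ],
)

```text
time_s: 2.77
eef_pos: [613.4, 154.7, 102.5]
ee_rot: [-0.0, 0.766, 0.643, -0.0]
force: [-5.8, 0.7, 4.8]
grip_width: 0.131
```

>>> play_rows(
  deltas=[
    [-0.03, -0.15, 0, 0, 0, 0, -1],
    [-0.02, -0.15, 0, 0, 0, 0, -1],
    [-0.03, -0.15, 0, 0, 0, 0, -1],
    [-0.02, -0.15, 0, 0, 0, 0, -1],
    [-0.03, -0.15, 0, 0, 0, 0, -1],
    [-0.02, -0.15, 0, 0, 0, 0, -1],
    [0, 0, 0, 0, 0, 0, -1],
  ],
)

```text
time_s: 3.35
eef_pos: [607.0, 118.0, 102.5]
ee_rot: [-0.001, 0.766, 0.643, -0.001]
force: [-9.4, -2.4, 6.4]
grip_width: 0.13
```

>>> play_rows(
  deltas=[
    [-0.01, -0.07, 0, 0, 0, 0, -1],
    [-0.01, -0.07, 0, 0, 0, 0, -1],
    [-0.02, -0.07, 0, 0, 0, 0, -1],
    [0, 0, 0, 0, 0, 0, -1],
  ],
)

```text
time_s: 3.68
eef_pos: [605.7, 110.2, 102.5]
ee_rot: [-0.001, 0.766, 0.643, -0.0]
force: [-6.1, 0.7, 5.4]
grip_width: 0.133
```

>>> play_rows(
  deltas=[
    [-0.01, -0.05, 0, 0, 0, 0, -1],
    [0, -0.05, 0, 0, 0, 0, -1],
    [0, 0, 0, 0, 0, 0, -1],
  ],
)

```text
time_s: 3.93
eef_pos: [605.5, 108.7, 102.6]
ee_rot: [-0.002, 0.765, 0.643, 0.001]
force: [-4.7, 15.9, 5.2]
grip_width: 0.129
```

>>> play_rows(
  deltas=[
    [-0.01, -0.05, 0, 0, 0, 0, -1],
    [0, -0.05, 0, 0, 0, 0, -1],
    [0, 0, 0, 0, 0, 0, -1],
  ],
)

```text
time_s: 4.18
eef_pos: [605.4, 108.6, 102.6]
ee_rot: [-0.004, 0.765, 0.644, 0.004]
force: [0.9, 35.2, 1.9]
grip_width: 0.129
```

Bar hit its stop at 35 N, with the lug where predicted for home. I release, lift, and look at the cross hole.

>>> play_rows(
  deltas=[
    [0, 0.1, 0, 0, 0, 0, 1],
    [0, 0, 0, 0, 0, 0, 1],
    [0, 0, 0, 0, 0, 0, 1],
    [0, 0, 0, 0, 0, 0, 1],
    [0, 0, 0.5, 0, 0, 0, 1],
    [0, 0, 0.9, 0, 0, 0, 1],
    [0, 0, 0.9, 0, 0, 0, 1],
  ],
)

```text
time_s: 4.77
eef_pos: [605.0, 105.2, 194.1]
ee_rot: [-0.001, 0.766, 0.643, -0.001]
force: [0.7, 0.6, 0.3]
grip_width: 0.998
```

>>> play_rows(
  deltas=[
    [-0.1, -0.8, 0.2, 0, 0, 0, 1],
    [-0.1, -0.8, 0.1, 0, 0, 0, 1],
    [-0.1, -0.6, 0, 0, 0, 0, 1],
    [0, 0, 0, 0, 0, 0, 1],
    [0, 0, 0, 0, 0, 0, 1],
  ],
)

```text
time_s: 5.18
eef_pos: [593.5, 16.6, 205.8]
ee_rot: [0.0, 0.767, 0.642, 0.0]
force: [0.6, -0.2, -0.2]
grip_width: 1.0
```

```bash
python3 w.py w2
```

```text
tcp [593.6  17.6 205.7] tool y ang -10.0 z [-0.  0. -1.] t 5.2333 F [-0.4  0.3  0.6] g 0.994
red [249.  81.] 1969 ztop 140.5 top (array([605.7, 108.2]), array([55. , 10.9]), 79.9)
recv [250. 164.] 5640 [594.2  42.5 105.2] (array([593.9,  40.5]), array([71.2, 56.1]), 80.2)
bar [251. 228.] 1180 [583.  -19.7  93.2] (array([583.5, -17.1]), array([39.5, 31.5]), 80.3)
```

View pics/w2.png

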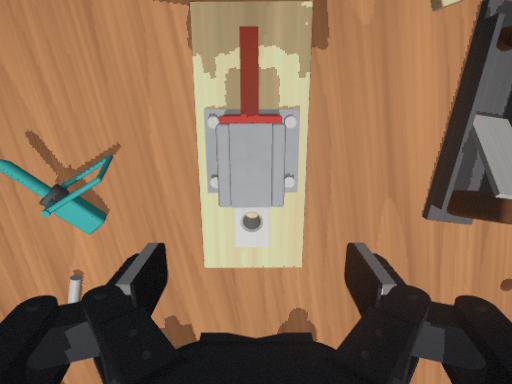

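Hole visible at (252,222), with the red flange up against the receiver. Now its centre.

```bash
cat > hole.py <<'E'
from m import *
def hole(c):
    H=hsv(c); P=cloud(c)
    mk=((abs(P[...,2]-93)<4)&(H[...,1]<90)).astype(np.uint8)
    k,l,st,ce=cv2.connectedComponentsWithStats(mk); i=1+st[1:,4].argmax(); 
    b=(l==i).astype(np.uint8); cs,h=cv2.findContours(b,cv2.RETR_CCOMP,cv2.CHAIN_APPROX_NONE)
    for q,hh in zip(cs,h[0]):
        if hh[3]>=0 and cv2.contourArea(q)>30:
            pts=plane(c,q[:,0,:],92.); (ctr,ax,an)=cv2.fitEllipse(pts[:,:2].astype(np.float32)); print("hole",np.round(ctr,1),np.round(ax,1),q[:,0].mean(0))
if __name__=="__main__":
    for n in("wrist","top","scene"): print(n); hole(cap(n))
    p,Rt,s=pose(); print(p,s["joints"])
E
python3 hole.py
```

```text
wrist
hole [584.9 -11.2] [16.2 17. ] [251.26530612 221.20408163]
top
scene
[593.61415067  18.80429868 205.5408396 ] [-1.65468830e-01  4.84504257e-01  1.31695418e+00  9.84756567e-05
  1.34042253e+00  6.93168205e-03]
```

>>> play_rows(
  deltas=[
    [-0.41, -0.66, 0, 0, 0, 0.4, 1],
    [-0.41, -0.66, 0, 0, 0, 0.4, 1],
    [-0.41, -0.66, 0, 0, 0, 0.4, 1],
    [-0.41, -0.66, 0, 0, 0, 0.4, 1],
    [-0.41, -0.66, 0, 0, 0, 0.4, 1],
    [-0.41, -0.66, 0, 0, 0, 0.4, 1],
    [-0.41, -0.66, 0, 0, 0, 0.4, 1],
    [-0.41, -0.66, 0, 0, 0, 0.4, 1],
  ],
)

```text
time_s: 6.05
eef_pos: [461.8, -193.7, 205.7]
ee_rot: [0.0, 0.646, 0.763, 0.0]
force: [-0.0, -0.1, 0.2]
grip_width: 0.994
```

>>> play_rows(
  deltas=[
    [-0.4, -0.66, 0, 0, 0, 0.4, 1],
    [-0.4, -0.66, 0, 0, 0, 0.3, 1],
    [0, 0, 0, 0, 0, 0, 1],
    [0, 0, 0, 0, 0, 0, 1],
  ],
)

```text
time_s: 6.38
eef_pos: [430.2, -246.5, 205.7]
ee_rot: [-0.0, 0.62, 0.785, 0.0]
force: [0.6, 0.2, 0.3]
grip_width: 1.003
```

```bash
cat > pin.py <<'E'
from m import *
c=cap("wrist","w3"); P=cloud(c); H=hsv(c); p,Rt,s=pose()
z=P[...,2]
red=((H[...,0]<8)|(H[...,0]>172))&(H[...,1]>150)&(H[...,2]>60)&(z>110)
Q=P[red]; T=Q[Q[:,2]>np.percentile(Q[:,2],97)-4]; ctr=T.mean(0); print("handle",ctr.round(1),rect(T))
br=(H[...,0]>15)&(H[...,0]<30)&(H[...,1]>100)&(z>70)&(z<100)
k,l,st,ce=cv2.connectedComponentsWithStats(br.astype(np.uint8)); i=1+st[1:,4].argmax(); B=P[l==i]
print("brass",ce[i],st[i,4],B.min(0).round(),B.max(0).round())
d=np.linalg.norm(B[:,:2]-ctr[:2],axis=1)
E_=B[np.percentile(d,60)<d]; v=np.median(B[B[:,2]>np.percentile(B[:,2],75)],0)-ctr; print("dir",np.degrees(np.arctan2(v[1],v[0])).round(1),rect(B))
st_=(abs(z-66)<3); 
k,l,st,ce=cv2.connectedComponentsWithStats(st_.astype(np.uint8)); i=1+st[1:,4].argmax(); print("stand",rect(P[l==i]))
print(p.round(1),np.degrees(np.arctan2(Rt[1,1],Rt[0,1])).round(1))
E
python3 pin.py
```

```text
handle [ 430.7 -244.9  131.8] (array([ 431.1, -245.2]), array([16.8, 28.7]), 12.8)
brass [407.62588792 240.61641673] 1267 [ 571. -298.   72.] [ 618. -245.  100.]
dir -6.2 (array([ 591.2, -268.4]), array([55.3, 37.6]), 65.7)
stand (array([ 430.4, -232.1]), array([60.2, 33.3]), 2.2)
[ 430.7 -245.7  205.7] 13.4
```

View pics/w3.png

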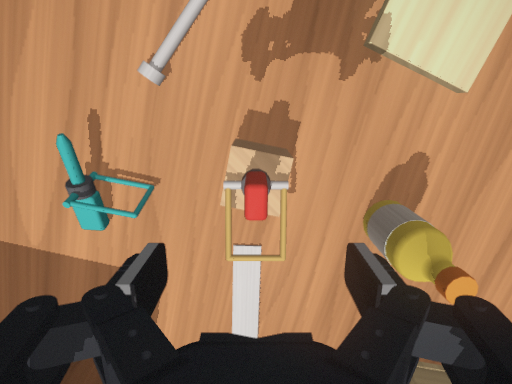

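The tool is in line with the pin (red handle at (256,195), loop bar at (255,258)). I descend and grip.

>>> play_rows(
  deltas=[
    [0.01, 0.01, -0.6, 0, 0, -0.05, 1],
    [0, 0, -0.6, 0, 0, 0, 1],
    [0, 0, -0.6, 0, 0, 0, 1],
    [0, 0, -0.6, 0, 0, 0, 1],
    [0, 0, -0.5, 0, 0, 0, 1],
    [0, 0, 0, 0, 0, 0, 1],
    [0, 0, 0, 0, 0, 0, -1],
    [0, 0, 0, 0, 0, 0, -1],
  ],
  squeeze=80,
)

```text
time_s: 7.1
eef_pos: [431.7, -245.5, 90.9]
ee_rot: [0.001, 0.621, 0.784, -0.0]
force: [-0.2, -0.4, -0.7]
grip_width: 0.752
```

>>> play_rows(
  deltas=[
    [0, 0, 0, 0, 0, 0, -1],
    [0, 0, 0, 0, 0, 0, -1],
    [0, 0, 0, 0, 0, 0, -1],
    [0, 0, 0, 0, 0, 0, -1],
    [0, 0, 0, 0, 0, 0, -1],
  ],
)

```text
time_s: 7.52
eef_pos: [431.1, -245.9, 90.4]
ee_rot: [0.001, 0.621, 0.783, 0.0]
force: [-1.3, 2.0, 6.3]
grip_width: 0.2
```

>>> play_rows(
  deltas=[
    [0, 0, 0.2, 0, 0, 0, -1],
    [0, 0, 0.4, 0, 0, 0, -1],
    [0, 0, 0.6, 0, 0, 0, -1],
    [0, 0, 0.6, 0, 0, 0, -1],
    [0, 0, 0.5, 0, 0, 0, -1],
    [0, 0, 0.2, 0, 0, 0, -1],
    [0, 0, 0, 0, 0, 0, -1],
  ],
)

```text
time_s: 8.1
eef_pos: [431.2, -246.1, 191.2]
ee_rot: [0.002, 0.621, 0.783, -0.0]
force: [0.3, 0.3, -3.1]
grip_width: 0.199
```

>>> play_rows(
  deltas=[
    [0.24, 0.36, 0, 0, 0, -0.24, -1],
    [0.48, 0.73, 0, 0, 0, -0.48, -1],
    [0.48, 0.73, 0, 0, 0, -0.48, -1],
    [0.48, 0.73, 0, 0, 0, -0.48, -1],
    [0.48, 0.73, 0, 0, 0, -0.48, -1],
    [0.48, 0.73, 0, 0, 0, -0.48, -1],
    [0.48, 0.73, 0, 0, 0, -0.48, -1],
    [0.24, 0.36, 0, 0, 0, -0.24, -1],
  ],
)

```text
time_s: 8.77
eef_pos: [565.9, -38.3, 187.7]
ee_rot: [-0.001, 0.749, 0.663, -0.0]
force: [-0.1, 0.4, -3.4]
grip_width: 0.199
```

>>> play_rows(
  deltas=[
    [0.24, 0.36, 0, 0, 0, -0.24, -1],
    [0.24, 0.36, 0, 0, 0, -0.24, -1],
    [0, 0, 0, 0, 0, 0, -1],
    [0, 0, 0, 0, 0, 0, -1],
    [0, 0, 0, 0, 0, 0, -1],
  ],
)

```text
time_s: 9.18
eef_pos: [583.8, -13.2, 188.5]
ee_rot: [-0.001, 0.765, 0.644, -0.001]
force: [-0.3, -0.5, -2.6]
grip_width: 0.204
```

Run:
```python
from m import *
p,Rt,s=pose(); print(p,np.degrees(np.arctan2(Rt[1,1],Rt[0,1])),Rt[:,2],s["force"],s["grip_width"])
w=cap("wrist"); a=cap("scene"); 
u,v=pix(a,[584.7,-12,140])[0].astype(int); print(u,v)
A=cv2.resize(a["pixels"][v-45:v+45,u-45:u+45],(400,400),interpolation=2); B=cv2.resize(w["pixels"],(400,300)); B=np.vstack([B,np.zeros((100,400,3),np.uint8)])
cv2.imwrite("pics/c4.png",np.hstack([A,B])[:,:,::-1])
```

```text
[583.75016807 -13.24969717 188.52834619] -9.867155671044053 [-2.12482995e-03  2.04593316e-04 -9.99997722e-01] [-0.26186429 -0.48184647 -2.63218282] 0.20436912677570113
204 203
```

View pics/c4.png

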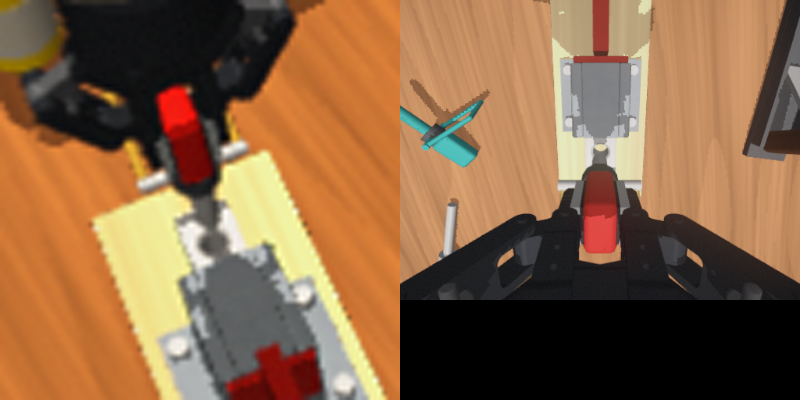

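The pin hangs over the hole (left panel: shank tip at (205,215), hole at (212,243); loop towards the free end). I fit the shank from the depth map and compare it with the hole.

```bash
cat > shank.py <<'E'
from m import *
from scipy.optimize import least_squares
from hole import hole
p,Rt,s=pose(); print("tcp",p.round(1))
ztip=p[2]-25.4-55
for n in("wrist","scene","top"):
    c=cap(n); P=cloud(c); z=P[...,2]
    m=(z>ztip+12)&(z<ztip+48)&(np.hypot(P[...,0]-p[0],P[...,1]-p[1])<14)&(hsv(c)[...,1]<110)
    Q=P[m]
    print(n,len(Q),np.round(Q.min(0)) if len(Q) else "")
    if len(Q)<15: continue
    f=least_squares(lambda q:np.hypot(Q[:,0]-q[0]-q[2]*(Q[:,2]-110),Q[:,1]-q[1]-q[3]*(Q[:,2]-110))-7,[p[0],p[1],0,0],loss="soft_l1")
    g=least_squares(lambda q:np.hypot(Q[:,0]-q[0],Q[:,1]-q[1])-7,[p[0],p[1]],loss="soft_l1")
    print("  centre",f.x.round(2),"upright",g.x.round(2),"rms",np.sqrt(np.mean(g.fun**2)).round(2)); hole(c)
E
python3 shank.py
```

```text
tcp [583.9 -13.5 189.2]
wrist 188 [577. -14. 121.]
  centre [ 5.8359e+02 -1.3310e+01  1.0000e-02 -0.0000e+00] upright [583.79 -13.35] rms 0.17
scene 36 [578. -15. 121.]
  centre [ 5.8238e+02 -1.4520e+01  4.0000e-02 -1.0000e-02] upright [583.51 -14.76] rms 0.67
top 0
```

>>> play_rows(
  deltas=[
    [0.02, 0.04, -0.1, 0, 0, 0, -1],
    [0, 0, -0.12, 0, 0, 0, -1],
    [0, 0, -0.1, 0, 0, 0, -1],
    [0, 0, -0.1, 0, 0, 0, -1],
    [0, 0, -0.05, 0, 0, 0, -1],
    [0, 0, 0, 0, 0, 0, -1],
    [0, 0, 0, 0, 0, 0, -1],
  ],
)

```text
time_s: 10.02
eef_pos: [585.2, -11.3, 170.8]
ee_rot: [-0.0, 0.765, 0.644, -0.0]
force: [0.4, -0.7, -3.3]
grip_width: 0.199
```

>>> play_rows(
  deltas=[
    [0, 0, -0.06, 0, 0, 0, -1],
    [0, 0, -0.06, 0, 0, 0, -1],
    [0, 0, -0.06, 0, 0, 0, -1],
    [0, 0, 0, 0, 0, 0, -1],
    [0, 0, 0, 0, 0, 0, -1],
  ],
)

```text
time_s: 10.43
eef_pos: [585.1, -11.2, 163.5]
ee_rot: [-0.0, 0.765, 0.644, -0.0]
force: [-0.9, -0.3, -2.5]
grip_width: 0.196
```

>>> play_rows(
  deltas=[
    [0, 0, -0.06, 0, 0, 0, -1],
    [0, 0, -0.06, 0, 0, 0, -1],
    [0, 0, -0.06, 0, 0, 0, -1],
    [0, 0, 0, 0, 0, 0, -1],
  ],
)

```text
time_s: 10.77
eef_pos: [584.9, -11.2, 155.8]
ee_rot: [-0.0, 0.765, 0.644, -0.0]
force: [0.1, -0.2, -2.9]
grip_width: 0.199
```

>>> play_rows(
  deltas=[
    [0, 0, -0.1, 0, 0, 0, -1],
    [0, 0, -0.1, 0, 0, 0, -1],
    [0, 0, -0.1, 0, 0, 0, -1],
    [0, 0, 0, 0, 0, 0, -1],
  ],
)

```text
time_s: 11.1
eef_pos: [584.7, -11.2, 143.4]
ee_rot: [-0.001, 0.765, 0.644, -0.001]
force: [-0.6, -0.5, -3.4]
grip_width: 0.2
```

>>> play_rows(
  deltas=[
    [0, 0, -0.1, 0, 0, 0, -1],
    [0, 0, -0.1, 0, 0, 0, -1],
    [0, 0, -0.1, 0, 0, 0, -1],
    [0, 0, -0.1, 0, 0, 0, -1],
    [0, 0, -0.1, 0, 0, 0, -1],
    [0, 0, 0, 0, 0, 0, -1],
  ],
)

```text
time_s: 11.6
eef_pos: [584.8, -11.2, 123.4]
ee_rot: [-0.001, 0.765, 0.644, -0.0]
force: [-0.9, 0.2, -2.2]
grip_width: 0.2
```

>>> play_rows(
  deltas=[
    [0, 0, -0.06, 0, 0, 0, -1],
    [0, 0, -0.06, 0, 0, 0, -1],
    [0, 0, -0.06, 0, 0, 0, -1],
    [0, 0, 0, 0, 0, 0, -1],
  ],
)

```text
time_s: 11.93
eef_pos: [585.3, -11.3, 117.5]
ee_rot: [0.0, 0.765, 0.644, 0.0]
force: [-0.3, 0.2, -2.6]
grip_width: 0.197
```

>>> play_rows(
  deltas=[
    [0, 0, -0.05, 0, 0, 0, -1],
    [0, 0, -0.03, 0, 0, 0, -1],
    [0, 0, 0, 0, 0, 0, -1],
  ],
)

```text
time_s: 12.18
eef_pos: [585.4, -11.3, 117.4]
ee_rot: [0.001, 0.765, 0.644, 0.0]
force: [-11.4, 1.8, 23.8]
grip_width: 0.197
```

Seated at 24 N with the collar height matching 92 mm. I let go, rise, and check.

>>> play_rows(
  deltas=[
    [0, 0, 0.07, 0, 0, 0, -1],
    [0, 0, 0, 0, 0, 0, 1],
    [0, 0, 0, 0, 0, 0, 1],
    [0, 0, 0, 0, 0, 0, 1],
    [0, 0, 0, 0, 0, 0, 1],
    [0, 0, 0.5, 0, 0, 0, 1],
    [0, 0, 0.9, 0, 0, 0, 1],
    [0, 0, 0.9, 0, 0, 0, 1],
  ],
)

```text
time_s: 12.85
eef_pos: [584.6, -11.2, 209.0]
ee_rot: [-0.001, 0.765, 0.644, -0.001]
force: [1.3, -0.0, 0.2]
grip_width: 0.999
```

>>> play_rows(
  deltas=[
    [0, 0, 0.3, 0, 0, 0, 1],
    [0, 0, 0, 0, 0, 0, 1],
    [0, 0, 0, 0, 0, 0, 1],
  ],
)

```text
time_s: 13.1
eef_pos: [585.2, -11.2, 220.6]
ee_rot: [0.0, 0.765, 0.644, 0.0]
force: [-0.8, 0.6, -0.6]
grip_width: 0.998
```

```bash
cat > lp.py <<'E'
from m import *
import sys
D=R.from_euler("z",-99.8,degrees=True).as_matrix(); O=np.array([584.9,-11.8,0])
p,Rt,s=pose(); print("tcp",p.round(1),"trolley",((p-O)@D).round(1),s["time_s"],np.round(s["force"],1))
for n in ("wrist","scene"):
    c=cap(n,sys.argv[1]+n); H=hsv(c); L=(cloud(c)-O)@D
    x,y,z=L[...,0],L[...,1],L[...,2]
    near=(abs(y)<45)&(x>-25)&(x<95)&(z>30)&(z<175)
    red=((H[...,0]<8)|(H[...,0]>172))&(H[...,1]>150)&(H[...,2]>60)&near&(z>115)
    if red.sum()>20:
        T=L[red]; zt=np.percentile(T[:,2],97); T=T[T[:,2]>zt-4]; print(n,"handle top z",zt.round(1),rect(T))
    br=(H[...,0]>12)&(H[...,0]<32)&(H[...,1]>90)&near&(x>20)
    B=L[br]
    if len(B)>10:
        xe=np.percentile(B[:,0],97); e=B[B[:,0]>xe-5]; print(n,"brass",len(B),"bar x",np.median(e[:,0]).round(1),"y",np.percentile(e[:,1],[2,98]).round(1),"z",np.median(e[:,2]).round(1))
E
python3 lp.py s5
```

```text
tcp [585.2 -11.2 220.6] trolley [-6.000e-01  2.000e-01  2.206e+02] 13.1 [-0.8  0.6 -0.6]
wrist handle top z 160.2 (array([-1.1,  1.2]), array([16.5, 28.9]), 89.3)
wrist brass 1016 bar x 66.7 y [-26.5  28.2] z 118.1
scene handle top z 160.3 (array([-1.,  1.]), array([28.6, 15.9]), 2.4)
scene brass 134 bar x 68.4 y [-24.7  29.3] z 117.0
```

View pics/s5wrist.png

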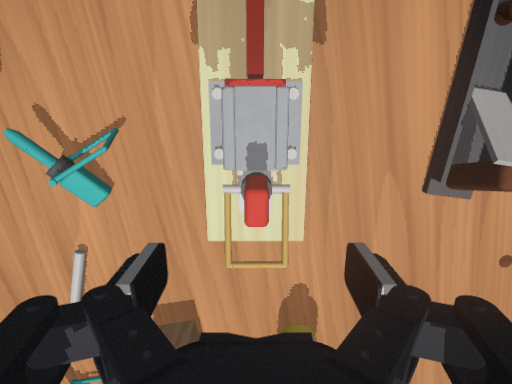

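Pin seated (handle top about 159, expected 158); loop open at x≈68, z≈114 on the free-end side, centred; flange at (255,82) still home. I shut the fingers and move beyond the loop bar with a 30° tilt so the gripper body stays clear of the handle.

>>> play_rows(
  deltas=[
    [-0.07, -0.39, 0, 0.98, -0.17, 0, -1],
    [-0.07, -0.39, 0, 0.98, -0.17, 0, -1],
    [-0.07, -0.39, 0, 0.98, -0.17, 0, -1],
    [-0.07, -0.39, 0, 0.98, -0.17, 0, -1],
    [-0.07, -0.39, 0, 0.98, -0.17, 0, -1],
    [0, 0, 0, 0, 0, 0, -1],
    [0, 0, 0, 0, 0, 0, -1],
    [0, 0, 0, 0, 0, 0, -1],
  ],
)

```text
time_s: 13.87
eef_pos: [571.1, -88.8, 220.1]
ee_rot: [-0.166, 0.74, 0.622, 0.196]
force: [0.2, 0.0, 0.1]
grip_width: 0.001
```

```bash
cat > tp.py <<'E'
from h import *
D=R.from_euler("z",-99.8,degrees=True).as_matrix(); O=np.array([584.9,-11.8,0])
p,Rt,s=pose(); print("trolley",((p-O)@D).round(1),"toolz",(Rt[:,2]@D).round(3),"tooly",(Rt[:,1]@D).round(3),s["joints"].round(2),s["grip_width"],np.round(s["force"],1))
E
python3 tp.py
```

```text
trolley [ 78.2  -0.5 220.1] toolz [-0.497 -0.001 -0.868] tooly [ 0.001  1.    -0.002] [-0.57  0.49  1.36  0.48  1.52 -0.48] 0.0011653869420145233 [0.2 0.  0.1]
```

>>> play_rows(
  deltas=[
    [0.03, 0.17, -0.5, 0, 0, 0, -1],
    [0.02, 0, -0.6, 0, 0, 0, -1],
    [0, 0, -0.6, 0, 0, 0, -1],
    [0, 0, -0.4, 0, 0, 0, -1],
    [0, 0, -0.2, 0, 0, 0, -1],
    [0, 0, 0, 0, 0, 0, -1],
  ],
)

```text
time_s: 14.37
eef_pos: [572.8, -81.0, 127.6]
ee_rot: [-0.167, 0.739, 0.622, 0.196]
force: [-0.1, 0.3, -0.2]
grip_width: 0.006
```

```bash
python3 tp.py
```

```text
trolley [ 70.2  -0.2 127.6] toolz [-0.498 -0.003 -0.867] tooly [-0.001  1.    -0.003] [-0.56  0.59  1.46  0.49  1.34 -0.56] 0.0063460237674586575 [-0.1  0.3 -0.2]
```

>>> play_rows(
  deltas=[
    [0, -0.02, -0.14, 0, 0, 0, -1],
    [0, -0.01, -0.14, 0, 0, 0, -1],
    [0, 0, -0.14, 0, 0, 0, -1],
    [0, 0, -0.15, 0, 0, 0, -1],
    [0, 0, 0, 0, 0, 0, -1],
  ],
)

```text
time_s: 14.78
eef_pos: [573.1, -84.0, 105.5]
ee_rot: [-0.166, 0.74, 0.622, 0.197]
force: [0.3, -2.7, 2.8]
grip_width: -0.004
```

>>> play_rows(
  deltas=[
    [0, 0.01, -0.15, 0, 0, 0, -1],
    [0, 0.02, -0.15, 0, 0, 0, -1],
    [0, 0, 0, 0, 0, 0, -1],
  ],
)

```text
time_s: 15.03
eef_pos: [572.8, -82.3, 92.9]
ee_rot: [-0.166, 0.74, 0.622, 0.197]
force: [0.4, -3.2, 1.4]
grip_width: 0.002
```

```bash
python3 tp.py
python3 - <<'E'
from m import *
a=cap("scene"); w=cap("wrist"); u,v=pix(a,[580,-40,100])[0].astype(int)
A=cv2.resize(a["pixels"][v-50:v+50,u-50:u+50],(400,400),interpolation=2); B=cv2.resize(w["pixels"],(400,300)); B=np.vstack([B,np.zeros((100,400,3),np.uint8)])
cv2.imwrite("pics/c6.png",np.hstack([A,B])[:,:,::-1])
E
```

```text
trolley [71.5  0.1 92.9] toolz [-0.498 -0.001 -0.867] tooly [ 0.001  1.    -0.002] [-0.56  0.63  1.49  0.5   1.27 -0.6 ] 0.0017208154351959666 [ 0.4 -3.2  1.4]
```

View pics/c6.png

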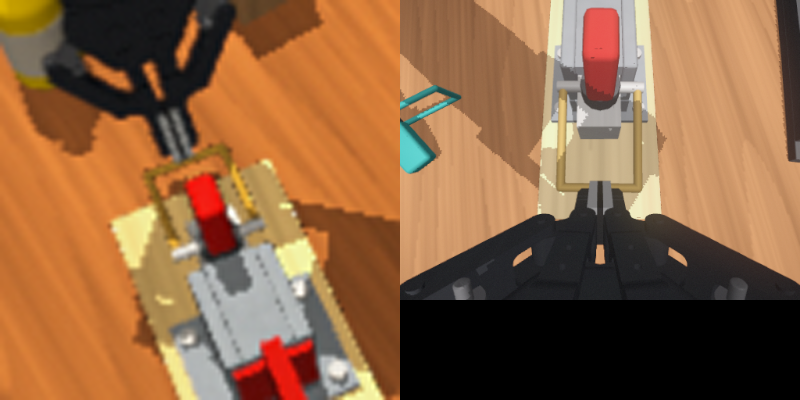

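Left panel: fingertips at (180,155) touching the loop bar at (190,160). I check the loop's actual angle.

```bash
cat > la.py <<'E'
from m import *
D=R.from_euler("z",-99.8,degrees=True).as_matrix(); O=np.array([584.9,-11.8,0])
p,Rt,s=pose(); print("tcp",((p-O)@D).round(1),"F",(np.array(s["force"])@D).round(1),s["time_s"])
for n in ("wrist","scene"):
    c=cap(n); H=hsv(c); L=(cloud(c)-O)@D; x,y,z=[L[...,i] for i in range(3)]
    br=(H[...,0]>12)&(H[...,0]<32)&(H[...,1]>90)&(abs(y)<33)&(x>-10)&(x<85)&(z>27)&(z<135)
    # arms only: |y| near 26
    for sg in(1,-1):
        m=br&(abs(y*sg-26)<5); Q=L[m]
        if len(Q)>10:
            far=Q[Q[:,0]**2+(Q[:,2]-102)**2>30**2]; print(n,sg,len(Q),"phi",np.degrees(np.median(np.arctan2(103-far[:,2],far[:,0]))).round(1), "far", far[np.argsort(-np.hypot(far[:,0],far[:,2]-102))[:5]].mean(0).round(1) if len(far) else "")
    m=br&(abs(y)<23)&(np.hypot(x,z-102)>60); 
    if m.sum()>5: print(n,"bar",m.sum(),np.median(L[m],0).round(1))
E
python3 la.py
```

```text
tcp [71.6  0.4 93.9] F [2.9 0.5 2.9] 15.1333
wrist 1 1463 phi 4.9 far [69.3 24.4 94.5]
wrist -1 1424 phi 4.6 far [ 69.2 -22.8  94.5]
wrist bar 608 [66.3 -9.1 96.9]
scene 1 54 phi 5.6 far [68.2 25.2 95.4]
scene -1 53 phi 5.2 far [ 66.4 -25.4  95.7]
scene bar 36 [66.4 -0.5 95. ]
```

>>> play_rows(
  deltas=[
    [0.01, 0.05, -0.12, 0, 0, 0, -1],
    [0.01, 0.06, -0.12, 0, 0, 0, -1],
    [0.01, 0.05, -0.12, 0, 0, 0, -1],
    [0.01, 0.05, -0.09, 0, 0, 0, -1],
    [0.01, 0.05, -0.09, 0, 0, 0, -1],
    [0.01, 0.05, -0.09, 0, 0, 0, -1],
    [0, 0, 0, 0, 0, 0, -1],
  ],
)

```text
time_s: 15.82
eef_pos: [575.2, -69.1, 68.0]
ee_rot: [-0.167, 0.739, 0.622, 0.197]
force: [0.3, -0.7, -0.4]
grip_width: -0.0
```

```bash
python3 la.py
```

```text
tcp [58.1  0.2 68. ] F [ 0.7  0.4 -0.4] 15.8167
wrist 1 1681 phi 30.8 far [68.3 26.  91.6]
wrist -1 1626 phi 30.6 far [ 68.6 -26.4  89.1]
wrist bar 418 [ 55.7 -13.8  69.1]
scene 1 32 phi 31.3 far [57.  25.  66.6]
scene -1 32 phi 30.8 far [ 54.4 -24.7  71.1]
scene bar 20 [56.5 11.7 68.2]
```

Loop about 31° below level and following the finger well. I go on past the over-centre point (about 40°).

>>> play_rows(
  deltas=[
    [0.01, 0.06, -0.08, 0, 0, 0, -1],
    [0.01, 0.06, -0.08, 0, 0, 0, -1],
    [0.01, 0.06, -0.08, 0, 0, 0, -1],
    [0.01, 0.06, -0.06, 0, 0, 0, -1],
    [0, 0.05, -0.05, 0, 0, 0, -1],
    [0, 0, 0, 0, 0, 0, -1],
    [0, 0, 0, 0, 0, 0, -1],
  ],
)

```text
time_s: 16.5
eef_pos: [577.1, -58.2, 54.8]
ee_rot: [-0.166, 0.739, 0.622, 0.197]
force: [0.1, 0.1, 0.0]
grip_width: 0.001
```

```bash
python3 la.py
```

```text
tcp [47.1  0.3 54.8] F [-0.2  0.1  0. ] 16.5
wrist 1 527 phi 91.8 far [13.3 27.3 50.2]
wrist -1 489 phi 91.6 far [ -1.2 -25.6  34.9]
scene 1 15 phi 96.4 far [-5.4 28.9 49.7]
scene -1 12 phi nan far
  return _methods._mean(a, axis=axis, dtype=dtype,
  ret = ret.dtype.type(ret / rcount)
```

Snapped shut: the loop's arms hang vertically at about 91°. I back away along the tool axis and check everything.

>>> play_rows(
  deltas=[
    [-0.08, -0.45, 0.4, 0, 0, 0, -1],
    [-0.08, -0.4, 0.7, 0, 0, 0, -1],
    [0, -0.1, 0.9, 0, 0, 0, -1],
    [0, 0, 0.9, 0, 0, 0, -1],
    [0, 0, 0.9, 0, 0, 0, -1],
    [0, 0, 0.5, 0, 0, 0, -1],
    [0, 0, 0, 0, 0, 0, -1],
    [0, 0, 0, 0, 0, 0, -1],
  ],
)

```text
time_s: 17.27
eef_pos: [570.9, -96.7, 227.6]
ee_rot: [-0.165, 0.74, 0.622, 0.197]
force: [0.6, 0.4, -1.1]
grip_width: -0.001
```

```bash
python3 la.py 2>/dev/null; python3 lp.py s7
python3 - <<'E'
from m import *
a=cap("scene"); w=cap("wrist"); t=cap("top")
P=cloud(t)
for nm,(u,v) in dict(glue=(343,146),jar=(135,167)).items():
    q=P[v-14:v+14,u-14:u+14].reshape(-1,3); q=q[q[:,2]>60]; print(nm,np.median(q,0).round(),q.max(0).round())
u,v=pix(a,[580,0,100])[0].astype(int)
A=cv2.resize(a["pixels"][v-50:v+50,u-50:u+50],(400,400),interpolation=2); B=cv2.resize(w["pixels"],(400,300)); B=np.vstack([B,np.zeros((100,400,3),np.uint8)])
cv2.imwrite("pics/c8.png",np.hstack([A,B])[:,:,::-1])
E
```

```text
tcp [ 86.    0.7 227.6] F [-0.5  0.6 -1.1] 17.2667
wrist 1 87 phi 91.9 far [-1.9 24.2 34.6]
wrist -1 79 phi 91.6 far [ -1.8 -22.5  33.3]
wrist bar 25 [ -2.9 -19.7  35.9]
scene 1 15 phi 95.7 far [-5.  28.9 49. ]
tcp [570.4 -96.3 225.7] trolley [8.570e+01 1.000e-01 2.257e+02] 17.3667 [-0.5  0.1 -0.3]
wrist handle top z 160.4 (array([-2.9,  0.9]), array([16.2, 27.5]), 89.5)
scene handle top z 159.9 (array([-4. ,  0.4]), array([27.1, 15.7]), 0.0)
glue [ 489. -152.  523.] [ 528. -127.  538.]
jar [533. 376.  90.] [566. 408.  97.]
```

View pics/c8.png

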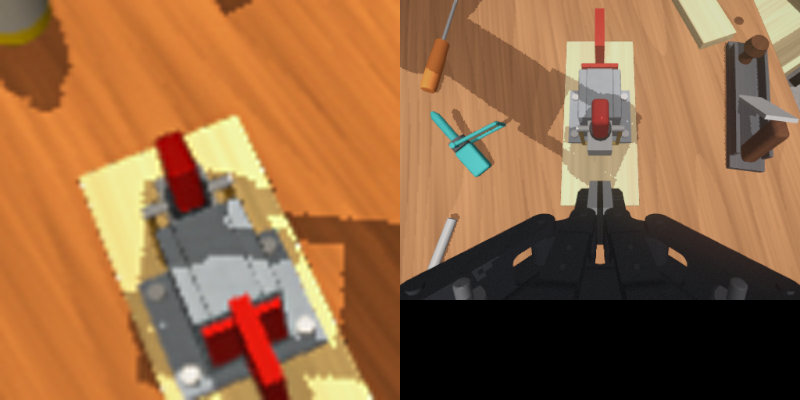

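Loop hangs shut around the bar, and the handle is still upright at (600,118) in the right panel. I pull the arm back so the top camera can see the glue, and recheck the lug and the pin.

>>> play_rows(
  deltas=[
    [0, 0, 0.5, -0.98, 0.17, 0, -1],
    [-0.3, 0.2, 0.5, -0.98, 0.17, 0, -1],
    [-0.7, 0.5, 0, -0.98, 0.17, 0, -1],
    [-0.7, 0.5, 0, -0.98, 0.17, 0, -1],
    [-0.7, 0.5, 0, -0.98, 0.17, 0, -1],
    [-0.7, 0.5, 0, 0, 0, 0, -1],
    [-0.7, 0.5, 0, 0, 0, 0, -1],
    [0, 0, 0, 0, 0, 0, -1],
  ],
)

```text
time_s: 18.28
eef_pos: [415.2, 14.6, 267.0]
ee_rot: [-0.001, 0.764, 0.645, -0.0]
force: [0.3, -1.2, 1.2]
grip_width: -0.001
```

Run:
```python
from m import *
D=R.from_euler("z",-99.8,degrees=True).as_matrix(); O=np.array([584.9,-11.8,0])
a=cap("scene"); t=cap("top"); P=cloud(t)
for nm,(u,v) in dict(glue=(343,146),jar=(135,167)).items():
    q=P[v-14:v+14,u-14:u+14].reshape(-1,3); q=q[q[:,2]>60]; print(nm,np.median(q,0).round(),q.min(0).round(),q.max(0).round())
for n,c in(("scene",a),("top",t)):
    L=(cloud(c)-O)@D; H=hsv(c); red=((H[...,0]<8)|(H[...,0]>172))&(H[...,1]>150)&(H[...,2]>60)&(abs(L[...,1])<30)
    for nm,lo,hi in(("lug",-200,-60),("handle",-30,40)):
        Q=L[red&(L[...,0]>lo)&(L[...,0]<hi)]
        if len(Q)<10: continue
        zt=np.percentile(Q[:,2],95); T=Q[Q[:,2]>zt-5]; print(n,nm,zt.round(1),rect(T))
    fl=red&(L[...,2]<125)&(L[...,0]>-110)&(L[...,0]<-70); print(n,"flange",fl.sum(), np.percentile(L[fl][:,0],[5,50,95]).round(1) if fl.sum()>5 else "")
A=cv2.resize(t["pixels"][110:220,180:380],(800,440),interpolation=2); cv2.imwrite("pics/c9.png",A[:,:,::-1])
```

```text
glue [ 591. -265.  106.] [ 570. -302.   60.] [ 624. -244.  156.]
jar [533. 376.  90.] [506. 350.  60.] [566. 409.  97.]
scene lug 139.2 (array([-123.9,    0.2]), array([12. , 55.9]), 89.9)
scene handle 159.2 (array([-3.5,  0.8]), array([27.9, 15.9]), 2.3)
scene flange 150 [-97.4 -95.7 -90.4]
top lug 141.0 (array([-124.1,   -2.4]), array([12.1, 52.5]), 89.9)
top handle 161.3 (array([-3.3, -1.3]), array([16.5, 25.4]), 89.5)
top flange 38 [-101.2  -93.9  -91.2]
```

View pics/c9.png

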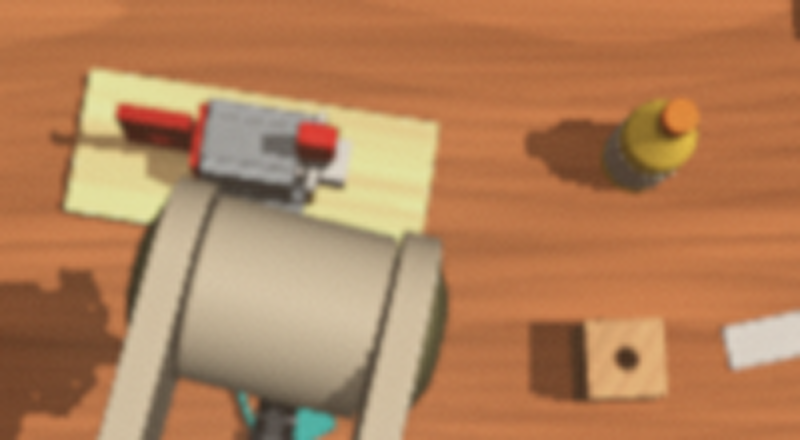

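The glue and jar haven't moved. The handle and lug read about 2 mm further back than before the loop was closed, so I compare the saved pictures.

Run:
```python
from m import *
D=R.from_euler("z",-99.8,degrees=True).as_matrix(); O=np.array([584.9,-11.8,0])
c=cap("scene","s9scene")
for f in("s5scene","s7scene","s9scene"):
    im=cv2.imread("pics/%s.png"%f)[:,:,::-1]; H=cv2.cvtColor(np.ascontiguousarray(im),cv2.COLOR_RGB2HSV)
    red=((H[...,0]<8)|(H[...,0]>172))&(H[...,1]>150)&(H[...,2]>60)
    v,u=np.nonzero(red); L=(plane(c,np.c_[u,v],140.)-O)@D
    k=(abs(L[:,1])<12)&(L[:,0]<-85)&(L[:,0]>-190); print(f,k.sum(),np.percentile(L[k,0],[1,3,50]).round(2), u[k].mean().round(2),v[k].mean().round(2))
w=cv2.imread("pics/w2.png"); print(cap("wrist").keys())
```

```text
s5scene 251 [-174.42 -171.87 -127.85] 224.18 250.23
s7scene 253 [-176.95 -174.41 -130.67] 224.68 251.22
s9scene 253 [-176.95 -174.41 -130.67] 224.68 251.22
dict_keys(['pixels', 'z_map', 'fx', 'fy', 'cx', 'cy', 'k1', 'tool_from_camera', 'rotation', 'eye'])
```

The bar slid back about 2.5 mm while I was pushing the loop, so it is no longer fully home. I fix that by regripping the lug and pushing it to the stop again.

>>> play_rows(
  deltas=[
    [0.8, 0.4, -0.1, 0, 0, 0, 1],
    [0.8, 0.4, -0.1, 0, 0, 0, 1],
    [0.8, 0.4, -0.1, 0, 0, 0, 1],
    [0.8, 0.4, -0.1, 0, 0, 0, 1],
    [0.8, 0.4, -0.1, 0, 0, 0, 1],
    [0.77, 0.4, -0.1, 0, 0, 0, 1],
    [0, 0, 0, 0, 0, 0, 1],
    [0, 0, 0, 0, 0, 0, 1],
  ],
)

```text
time_s: 19.15
eef_pos: [610.6, 107.3, 240.3]
ee_rot: [-0.001, 0.765, 0.644, -0.001]
force: [0.3, 0.6, -0.1]
grip_width: 0.997
```

```bash
python3 w.py w10; python3 tp.py
```

```text
tcp [609.9 106.9 241.6] tool y ang -9.9 z [-0.002 -0.    -1.   ] t 19.2 F [ 0.6  0.2 -0.1] g 1.001
red [249. 194.] 1297 ztop 140.4 top (array([606.1, 111.8]), array([55.3, 11.2]), 80.1)
red [251. 311.] 980 ztop 160.2 top (array([596.4,  49.3]), array([142.2,  16.4]), 80.1)
recv [251. 251.] 3707 [593.7  39.3 105.2] (array([593.2,  32.5]), array([87.1, 59.6]), 80.5)
bar [472. 266.] 413 [829.  -28.5  91.9] (array([830.2, -29.6]), array([13.6, 47.2]), 70.1)
trolley [-121.3    4.4  241.6] toolz [ 0.    -0.002 -1.   ] tooly [ 0.002  1.    -0.002] [-0.02  0.52  1.17 -0.    1.46  0.16] 1.00078322197197 [ 0.6  0.2 -0.1]
```

>>> play_rows(
  deltas=[
    [-0.1, 0.11, -0.7, 0, 0, 0, 1],
    [0, 0, -0.8, 0, 0, 0, 1],
    [0, 0, -0.8, 0, 0, 0, 1],
    [0, 0, -0.7, 0, 0, 0, 1],
    [0, 0, -0.45, 0, 0, 0, 1],
    [0, 0, 0, 0, 0, 0, 1],
    [0, 0, 0, 0, 0, 0, -1],
    [0, 0, 0, 0, 0, 0, -1],
  ],
  squeeze=60,
)

```text
time_s: 19.87
eef_pos: [606.3, 111.4, 107.1]
ee_rot: [0.001, 0.766, 0.643, 0.001]
force: [0.2, 0.7, 0.8]
grip_width: 0.744
```

>>> play_rows(
  deltas=[
    [0, 0, 0, 0, 0, 0, -1],
    [0, 0, 0, 0, 0, 0, -1],
    [0, 0, 0, 0, 0, 0, -1],
    [0, 0, 0, 0, 0, 0, -1],
    [0, 0, 0, 0, 0, 0, -1],
    [-0.01, -0.05, 0, 0, 0, 0, -1],
    [-0.01, -0.05, 0, 0, 0, 0, -1],
    [0, 0, 0, 0, 0, 0, -1],
  ],
)

```text
time_s: 20.53
eef_pos: [605.4, 108.6, 105.6]
ee_rot: [0.0, 0.765, 0.644, 0.001]
force: [4.2, 6.4, 4.2]
grip_width: 0.128
```

>>> play_rows(
  deltas=[
    [-0.01, -0.05, 0, 0, 0, 0, -1],
    [0, 0, 0, 0, 0, 0, -1],
  ],
)

```text
time_s: 20.7
eef_pos: [605.4, 108.6, 105.6]
ee_rot: [-0.001, 0.765, 0.644, 0.003]
force: [7.7, 17.4, 3.0]
grip_width: 0.13
```

>>> play_rows(
  deltas=[
    [-0.01, -0.05, 0, 0, 0, 0, -1],
    [0, 0, 0, 0, 0, 0, -1],
  ],
)

```text
time_s: 20.87
eef_pos: [605.4, 108.6, 105.6]
ee_rot: [-0.001, 0.765, 0.644, 0.005]
force: [11.5, 27.3, 0.2]
grip_width: 0.131
```

Against the stop again (27 N, same position as the first time). Release, clear out, and take the final check.

>>> play_rows(
  deltas=[
    [0, 0, 0, 0, 0, 0, 1],
    [0, 0, 0, 0, 0, 0, 1],
    [0, 0, 0, 0, 0, 0, 1],
    [0, 0, 0, 0, 0, 0, 1],
    [0, 0, 0.5, 0, 0, 0, 1],
    [0, 0, 0.9, 0, 0, 0, 1],
    [0, 0, 0.9, 0, 0, 0, 1],
    [0, 0, 0.9, 0, 0, 0, 1],
  ],
)

```text
time_s: 21.53
eef_pos: [603.6, 103.5, 234.3]
ee_rot: [-0.0, 0.766, 0.643, -0.0]
force: [0.2, 0.2, 1.5]
grip_width: 1.0
```

>>> play_rows(
  deltas=[
    [-0.6, 0.3, 0.2, 0, 0, 0, 1],
    [-0.8, 0.4, 0, 0, 0, 0, 1],
    [-0.8, 0.4, 0, 0, 0, 0, 1],
    [-0.8, 0.4, 0, 0, 0, 0, 1],
    [-0.4, 0.2, 0, 0, 0, 0, 1],
    [0, 0, 0, 0, 0, 0, 1],
    [0, 0, 0, 0, 0, 0, 1],
  ],
)

```text
time_s: 22.12
eef_pos: [467.8, 171.9, 241.3]
ee_rot: [0.0, 0.765, 0.644, 0.0]
force: [-0.2, 0.3, 0.3]
grip_width: 1.001
```

```bash
python3 la.py 2>/dev/null; python3 lp.py s11
python3 - <<'E'
from m import *
D=R.from_euler("z",-99.8,degrees=True).as_matrix(); O=np.array([584.9,-11.8,0])
c=cap("scene"); t=cap("top"); P=cloud(t)
for f in("s5scene","s11scene"):
    im=cv2.imread("pics/%s.png"%f)[:,:,::-1]; H=cv2.cvtColor(np.ascontiguousarray(im),cv2.COLOR_RGB2HSV)
    red=((H[...,0]<8)|(H[...,0]>172))&(H[...,1]>150)&(H[...,2]>60)
    v,u=np.nonzero(red); L=(plane(c,np.c_[u,v],140.)-O)@D
    k=(abs(L[:,1])<12)&(L[:,0]<-85)&(L[:,0]>-190); print(f,k.sum(),np.percentile(L[k,0],[1,3,50]).round(2))
for nm,(u,v) in dict(glue=(343,146),jar=(135,167)).items():
    q=P[v-14:v+14,u-14:u+14].reshape(-1,3); q=q[q[:,2]>60]; print(nm,np.median(q,0).round(),q.max(0).round())
u,v=pix(c,[580,0,100])[0].astype(int)
A=cv2.resize(c["pixels"][v-50:v+50,u-50:u+50],(400,400),interpolation=2); B=cv2.resize(t["pixels"][110:190,190:270],(400,400),interpolation=2)
cv2.imwrite("pics/c12.png",np.hstack([A,B])[:,:,::-1])
E
```

```text
tcp [-161.1 -146.6  241.3] F [-0.3 -0.3  0.3] 22.1167
wrist -1 74 phi 91.7 far [ -1.3 -27.   35.5]
scene 1 20 phi 91.8 far [-1.6 28.8 48.5]
scene -1 11 phi nan far 
tcp [468.7 171.4 240.9] trolley [-160.7 -145.6  240.9] 22.2167 [ 1.2 -0.2 -0.3]
scene handle top z 159.6 (array([0.6, 0.6]), array([16.3, 28.5]), 88.6)
s5scene 251 [-174.42 -171.87 -127.85]
s11scene 257 [-173.79 -171.37 -128.16]
glue [ 591. -265.  105.] [ 625. -245.  154.]
jar [455. 214. 539.] [560. 409. 553.]
```

View pics/c12.png

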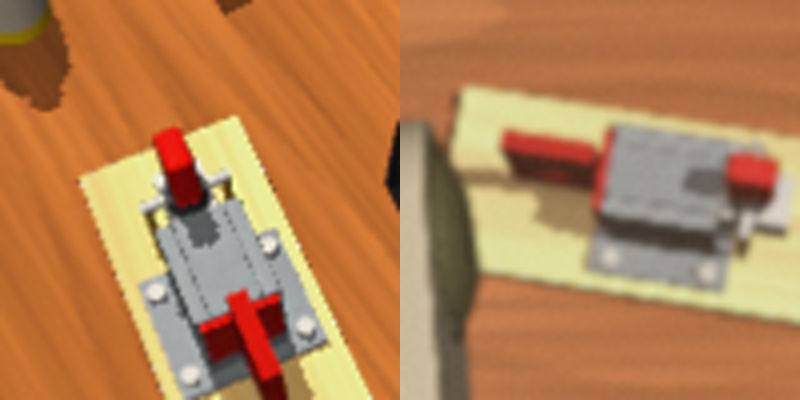

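The bar is home again (lug in the same place as before the loop was pushed), the pin is seated, and the loop is shut around the bar. Handing in.

```bash
python3 -c "
from rig import order; print(order.finish_job())"
```

```text
the job is handed in; nothing more can be done
None
```

The tow bar is home, the pin is down through the cross hole with its collar on the bar, and the loop is snapped shut over the bar's free end. I handed the job in at about 22 s with the gripper open and touching nothing.

**How it went:** I pushed the bar to its stop at 35 N. The pin went into the hole without side contact and seated at 24 N, with its loop on the free-end side. I then pressed the loop down with the closed fingers until it snapped shut.

**One fault, mended:** the loop push dragged the bar back about 2.5 to 3.5 mm. I gripped the lug again and pushed it to the stop at 27 N. This second push came after the pin and loop were done, so it was outside the order you asked for.

**Last checks:**
- **Bar:** the lug is within about 0.6 mm of where it was before the loop was pushed, and the flange is against the receiver.
- **Pin:** its handle top reads about 159 mm where 158 mm is expected, and it stands over the hole to within 1 mm.
- **Loop:** its arms hang straight down, measured at about 92° below level.
- **Glue:** it had not moved.
- **Jar:** the arm hid it in the last picture. It was unmoved in the view before that, and the arm did not go near it afterwards.

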